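# Load a rewound magneto coil into the vacuum pot

### The job

Get the vacuum pot ready to dry the two rewound magneto coils: lower the coil from the counter gently down into the pot so that it stands upright on its core end beside the coil already in there, clear of it, then set the clear lid centred on the pot's gasket so that it covers it all round. Do not let the coil or the lid drop, do not knock or shift the coil already in the pot, and leave the other parts on the counter where they are.

Things in the scene. Friction and masses are not known exactly. Their poses are not given: they have to be found in the camera images.
- coil: Rewound magneto coil to load, standing on end on the counter: upright square steel core 22 x 22 x 118 mm, with a round dark taped winding, 56 mm diameter, rounded shoulders, from 30 to 88 mm above the foot; 30 mm of bare core stand out above and below it. About 0.6 kg; tips over if leant 10 degrees. Origin: centre of the foot's underside; z up along the core, x and y square to its flats.
- twin: A coil of exactly the same shape, already standing upright on the floor of the pot, about 40 mm off the pot's centre. Loose. Origin and axes as for the coil.
- pot: Round open stainless vacuum pot, fixed: 200 mm outside and 194 mm inside diameter, 130 mm high over all, flat floor 4 mm thick. A black gasket ring, 204 mm outside and 184 mm inside diameter, forms the top 8 mm of the rim. Origin: centre of the underside, z up: inner floor at z = 4 mm, gasket top at z = 130 mm.
- lid: Clear, slightly milky lid on the counter: disc 224 mm diameter, 10 mm thick, 0.7 kg. On top (heights from the underside): central upright black handle, 56 mm long in x, 20 mm thick in y, up to 52 mm; gauge 44 mm diameter at x = +70 mm, top 43 mm; brass valve at x = -70 mm, along y from -43 to 38 mm, top 45 mm. Nothing stands beside the handle in y. Origin: centre of underside, z up.
- gear: Bystander: brass distributor gear lying flat, 102 mm in diameter, 22 mm high. Origin: centre of its underside.
- bushing: Bystander: white porcelain bushing standing upright, 62 mm in diameter, 80 mm high. Origin: centre of its underside.
- follower: Bystander: blackened steel cam follower lying flat, 107 mm long, 28 mm wide, 22 mm high. Origin: at its underside, near the middle.
- file_holder: Bystander: chrome point file holder with its flat file, lying flat, 163 mm long, 20 mm wide, 18 mm high. Origin: at its underside, near the middle.

How it is judged:
By the outcome, as a careful person would: the job done as asked, in the order asked, and still so for the second after the job is handed in, with the robot touching nothing.
It also fails if it takes over 61 s, if anything falls off the work surface, if the arm or the gripper's body presses on something with over 40 N, if the wrist force passes 120 N, or if a joint passes its speed limit or range.

### The arm

A 7-joint arm with a two-finger parallel gripper is mounted at the origin on the work surface. World frame = base frame: x ahead of the robot, y to its left, z up, the work surface at z = 0. Lengths are in m, angles in rad, forces in N, time in s.
With the tool pointing down it reaches from about 0.4 to 0.875 m from the base axis. Payload 19.3 kg.
Tool frame: the origin (TCP) lies between the finger pads; the fingertips stand bot.tcp_to_tips ahead of it and the grasp point (between the pads) is the TCP (bot.tcp_to_tips is the distance from the TCP to the fingertips, in m); z points along the fingers, y is the line along which they close (so a half turn about z gives the same grasp; the last joint's range is limited). The gripper opens to 85 mm and grips with 20 to 120 N. Pads are 22 mm wide; open, the fingers measure 114 mm over their backs; the gripper's body (76 mm by 85 mm) begins 54 mm behind the grasp point. The pads swing forward as they close: fully open they stand 13 mm farther back than shut.
Start: joints at [1.154, 0.521, -0.036, 1.599, 0.021, 1.021, -0.113], TCP at [0.212, -0.588, 0.25] pointing down, gripper open.
Joint ranges: [-2.91, 2.91], [-0.3, 2.13], [-1.5, 1.42], [0.17, 2.43], [-1.26, 4.41], [0.16, 1.93], [-2.52, 2.52]. Speed limits (rad/s): [1.89, 1.89, 2.39, 2.39, 3.01, 3.01, 3.01].

### API

Orientations are given as [roll, pitch, yaw] about the fixed x, y, z axes, in that order (R = Rz(yaw) Ry(pitch) Rx(roll)).
In Python, from workcell import telemetry, grab_frame, bot gives the robot as it stands. The module is installed in compiled form; this text tells all that it offers.
- The arm moves only by the shell command python3 -m crank 'ROWS' [FORCE]. ROWS is text: rows parted by semicolons, each of 7 numbers parted by spaces: the finger opening in m, from 0 to 0.0854, then the shift along the tool's x, y, z in m, then the turn, a rotation vector about the tool's x, y, z in degrees. A call has exactly 8 rows; each row shifts and turns the commanded pose from where the row before left it, along the tool's axes as they then stand; what a row does not reach is not made up. A row lasts 1/12 s, in which the tool goes at most 41.7 mm and 7.16 degrees, less where a joint would pass 70% of its speed; a pose out of reach is approached as far as the arm can. A call with a gripper value outside its range is refused whole. The fingers move at their own pace and stop on an object; FORCE is the grip in N (left out, the last holds). Time passes only in rows, so rows that do not move let the fingers close, or fill a call up. It gives the time, the measured TCP pose, the force, the opening and the grip force at its end, in the units of the state.
- telemetry.observe(): the state, without advancing time (a new reading comes with each control period).
- grab_frame(name): name is "scene" or "side" or "wrist"; returns a dict with "pixels" (420x560x3 uint8, red, green, blue), "depth" (420x560 float32, m along the optical axis (not along the pixel's ray), 0 where there is no reading), "vertical_fov" (degrees; the focal length in pixels is half the picture's height over the tangent of half this angle, whatever the lens; pixels are square), "cx", "cy" (the principal point, pixels), "R" (3x3) and "t" (3): a world point X has camera coordinates R X + t; the wrist camera has in their place "hand_eye" (4x4, takes a point from camera to tool coordinates, whose origin is the TCP and whose axes are the flange's). Camera axes: x right, y down, z forward; pixel columns grow to the right and rows downward; lengths in m; the calibration is good to about 2 mm. A picture is of the moment at which its call begins: read the wrist's pose just before it.
- bot.job_done(): hands the job in; it is judged then, once.
The state is a dict: "clock": time; "qpos": joint angles; "qd": joint speeds; "joint_efforts": joint torques, N m; "position": TCP position; "tool_rot": TCP orientation; "force": force on the tool from outside, world axes, zero at the start; "moment": the same for the moment, N m; "grip_width": finger opening in m; "finger_force": force on a finger pad.
Only numpy, scipy, OpenCV 4.12 (cv2) and the standard library are available. Lean on these libraries where they do the work, as an engineer would, in place of code of your own. Each camera call takes 0.05 s, during which the arm holds its last target. There are 200 camera calls.

## Working session

There is one attempt and no reset: what is moved stays moved. The work goes in short steps, Python scripts to look and compute and a shell command to move; the robot and the scene stay as the last step left them, time stands still between calls to the robot, and variables do not carry over. Pictures are saved under pics/ and viewed, at most 10 in all, crops included, and the job is handed in when it is done.

```bash
mkdir -p pics
cat > h.py <<'E'
import numpy as np,cv2
from workcell import telemetry,grab_frame,bot
from scipy.spatial.transform import Rotation as Ro
def cam(n):
    s=telemetry.observe(); f=grab_frame(n); f['s']=s; f['n']=n
    f['f']=210/np.tan(np.radians(f['vertical_fov'])/2)
    if n=='wrist':
        T=np.eye(4);T[:3,:3]=Ro.from_euler('xyz',s['tool_rot']).as_matrix();T[:3,3]=s['position']
        f['C']=T@np.array(f['hand_eye'])
    else:
        E=np.eye(4);E[:3,:3]=f['R'];E[:3,3]=f['t'];f['C']=np.linalg.inv(E)
    return f
def cloud(f):
    v,u=np.mgrid[:420,:560];d=f['depth']
    P=np.stack([(u-f['cx'])/f['f']*d,(v-f['cy'])/f['f']*d,d],-1)
    return P@f['C'][:3,:3].T+f['C'][:3,3]
def ray(f,u,v,z):
    d=f['C'][:3,:3]@np.array([(u-f['cx'])/f['f'],(v-f['cy'])/f['f'],1]);o=f['C'][:3,3]
    return o+d*(z-o[2])/d[2]
def save(f,n): cv2.imwrite('pics/'+n,f['pixels'][:,:,::-1])
E
python3 - <<'E'
from h import *
import pickle
fs={n:cam(n) for n in('scene','side','wrist')}
pickle.dump(fs,open('f0.pkl','wb'))
im=np.hstack([fs['scene']['pixels'],fs['side']['pixels']])
for n in('scene','side'): save(fs[n],n+'0.png'); print(n,fs[n]['C'][:3,3].round(3),fs[n]['C'][:3,2].round(3))
s=telemetry.observe();print({k:np.round(v,3) for k,v in s.items()},bot.tcp_to_tips)
print(fs['wrist']['hand_eye'])
E
```

```text
scene [1.133 0.079 0.937] [-0.491 -0.085 -0.867]
side [0.369 0.545 0.52 ] [ 0.313 -0.726 -0.613]
{'clock': np.float64(0.15), 'qpos': array([ 1.154,  0.522, -0.036,  1.6  ,  0.021,  1.021, -0.113]), 'qd': array([ 0.001, -0.001,  0.001, -0.   ,  0.   , -0.004, -0.001]), 'joint_efforts': array([ 1.0000e-03, -9.2738e+01,  1.9800e+00, -3.7006e+01,  1.8000e-02,
        6.0000e-03,  0.0000e+00]), 'position': array([ 0.212, -0.588,  0.25 ]), 'tool_rot': array([-3.141,  0.   ,  0.347]), 'force': array([-0.829, -0.814,  0.845]), 'moment': array([-0.011, -0.01 ,  0.033]), 'finger_force': np.float64(0.0), 'grip_width': np.float64(0.085)} 0.019
[[-2.24161547e-04 -9.45233586e-01 -3.26394572e-01  8.52011592e-02]
 [ 9.99999975e-01 -2.05969812e-04 -9.02954866e-05  2.61114936e-04]
 [ 1.81228978e-05 -3.26394584e-01  9.45233609e-01 -1.22207679e-01]
 [ 0.00000000e+00  0.00000000e+00  0.00000000e+00  1.00000000e+00]]
```

View pics/scene0.png

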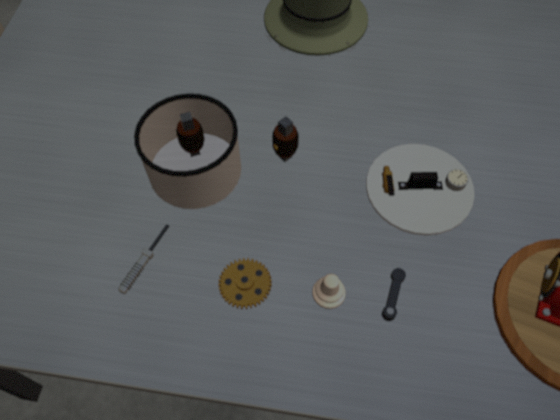

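View pics/side0.png

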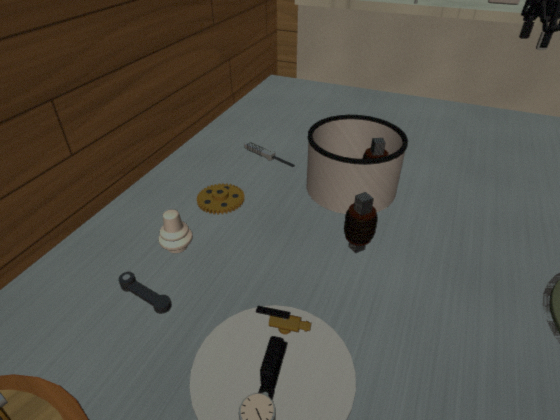

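The scene view shows the pot around (190,150) with the twin's core top at (186,118). The coil's top is at (287,125), the lid's centre is near (421,188) with its handle near (424,180), and the bystanders are lower down. Next I'll measure these from depth.

```bash
cat >> h.py <<'E'
def circ(P):
    from scipy.optimize import least_squares
    c=P[:,:2].mean(0)
    g=least_squares(lambda p:np.hypot(*(P[:,:2]-p[:2]).T)-p[2],[*c,.1],loss='soft_l1',f_scale=.003)
    return g.x
def sq(P):
    r=cv2.minAreaRect((P[:,:2]*1000).astype(np.float32));return np.round(r[0],1),np.round(r[1],1),round(r[2],1)
E
python3 - <<'E'
from h import *
import pickle
fs=pickle.load(open('f0.pkl','rb'))
R={'scene':dict(pot=(125,85,250,210),coil=(265,110,310,170),lid=(360,140,480,235),twin=(175,105,200,130)),
'side':dict(pot=(300,110,412,215),coil=(340,185,382,260),lid=(185,300,360,419),twin=(362,132,392,158))}
for n in R:
  W=cloud(fs[n]);D=fs[n]['depth']
  def reg(k,z0,z1):
    a,b,c,d=R[n][k];P=W[b:d,a:c][D[b:d,a:c]>0];return P[(P[:,2]>z0)&(P[:,2]<z1)]
  P=reg('pot',.122,.138);P0=P
  h=circ(P);print(n,'pot',h.round(4),len(P),np.percentile(P[:,2],[5,50,95]).round(4), 'rmax')
  P=P[np.hypot(*(P[:,:2]-h[:2]).T)>.085];print('  pot2',circ(P).round(4))
  P=reg('coil',.112,.124);print(' coiltop',len(P),P.mean(0).round(4),sq(P))
  P=reg('coil',.04,.08);print(' winding',circ(P).round(4))
  P=reg('twin',.112,.127);P=P[np.hypot(*(P[:,:2]-h[:2]).T)<.075];print(' twintop',len(P),P.mean(0).round(4) if len(P) else '',sq(P) if len(P) else '')
  P=reg('lid',.004,.016);print(' lid',len(P),np.median(P[:,2]).round(4), P[:,:2].min(0).round(4),P[:,:2].max(0).round(4),(P[:,:2].min(0)/2+P[:,:2].max(0)/2).round(4))
  P=reg('lid',.046,.056);print(' handle',len(P),P.mean(0).round(4),sq(P))
  P=reg('lid',.038,.0455);print(' g/v',[(k,sq(Q)) for k,Q in (('hi',P[P[:,1]>.1]),)],len(P))
  z=W[...,2]; 
big=np.vstack([np.hstack([cv2.resize(fs['scene']['pixels'][100:175,170:320],(800,400),interpolation=2)]),])
cv2.imwrite('pics/c1.png',big[:,:,::-1]*1)
E
```

```text
scene pot [ 0.5184 -0.2025  0.0961] 1684 [0.124  0.1305 0.1335] rmax
  pot2 [ 0.5178 -0.2027  0.0965]
 coiltop 130 [ 0.4553 -0.0154  0.1184] (array([453.7, -16.2]), array([24.2, 24. ]), 56.2)
 winding [1399.4799  216.6941 1415.6885]
 twintop 135 [ 0.475  -0.2136  0.1218] (array([ 473.1, -214.6]), array([27.2, 22.4]), 27.1)
 lid 6570 0.0111 [0.3533 0.1466] [0.6208 0.4032] [0.4871 0.2749]
 handle 329 [0.5005 0.271  0.0508] (array([506.9, 282.9]), array([ 50.1, 164.9]), 13.4)
 g/v [('hi', (array([505.1, 283. ]), array([ 62.7, 169.9]), 8.3))] 431
side pot [ 0.5148 -0.1987  0.0962] 1226 [0.1229 0.129  0.1308] rmax
  pot2 [ 0.5144 -0.1988  0.0964]
 coiltop 157 [ 0.4524 -0.0124  0.1168] (array([452.8, -14.8]), array([23.8, 23.7]), 50.6)
 winding [ 0.4543 -0.0562  0.066 ]
 twintop 114 [ 0.4713 -0.2094  0.1195] (array([ 471.6, -212.7]), array([22.6, 24.3]), 30.4)
 lid 13351 0.0096 [0.3829 0.165 ] [0.6055 0.3702] [0.4942 0.2676]
 handle 608 [0.4933 0.2799 0.0509] (array([504.7, 254.3]), array([ 29.6, 107. ]), 23.6)
 g/v [('hi', (array([504.3, 282.1]), array([ 63.5, 159.9]), 9.0))] 1140
```

View pics/c1.png

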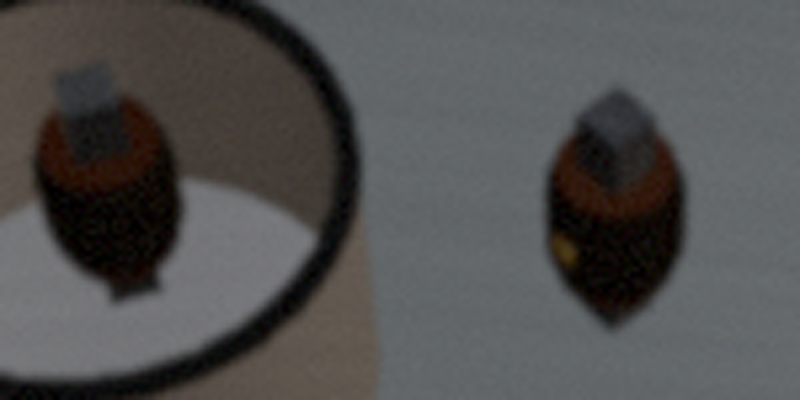

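The crop shows the twin's core top at about (186,115) full-frame and the coil's at about (285,122), its flats turned roughly 45°. The fits put the pot centre at about (0.516,-0.201), the twin at (0.472,-0.213) and the coil at (0.453,-0.0155), with flats at about 53°. All of these match the given heights and sizes. I'll move above the coil.

```bash
r='0'; python3 -m crank '0.0854 .0263 -.0285 0 0 0 0;0.0854 .0263 -.0285 0 0 0 0;0.0854 .0263 -.0285 0 0 0 0;0.0854 .0263 -.0285 0 0 0 0;0.0854 .0263 -.0285 0 0 0 0;0.0854 .0263 -.0285 0 0 0 0;0.0854 .0263 -.0285 0 0 0 0;0.0854 .0263 -.0285 0 0 0 0' >/dev/null
python3 -m crank '0.0854 .0263 -.0285 0 0 0 0;0.0854 .0263 -.0285 0 0 0 0;0.0854 .0263 -.0285 0 0 0 0;0.0854 .0263 -.0285 0 0 0 0;0.0854 .0263 -.0285 0 0 0 0;0.0854 .0263 -.0285 0 0 0 0;0.0854 .0263 -.0285 0 0 0 0;0.0854 .0263 -.0285 0 0 0 0'
python3 -m crank '0.0854 0 0 0 0 0 -6.7;0.0854 0 0 0 0 0 -6.7;0.0854 0 0 0 0 0 -6.7;0.0854 0 0 0 0 0 -6.7;0.0854 0 0 0 0 0 -6.7;0.0854 0 0 0 0 0 0;0.0854 0 0 0 0 0 0;0.0854 0 0 0 0 0 0'
python3 - <<'E'
from h import *
f=cam('wrist');W=cloud(f);save(f,'w1.png')
m=(f['depth']>0)&(W[...,2]>.112)&(W[...,2]<.124)
n,l,st,c=cv2.connectedComponentsWithStats(m.astype(np.uint8))
for i in range(1,n):
  if st[i,4]>100: P=W[l==i];print(st[i],P.mean(0).round(4),sq(P))
s=f['s'];print(s['qpos'].round(3),s['position'].round(4),s['tool_rot'].round(4))
E
```

```text
clock: 1.48
position: [0.4535, -0.0141, 0.2504]
tool_rot: [3.141, -0.0, 0.347]
force: [2.1, 0.3, -0.4]
grip_width: 0.085
finger_force: 0.0
clock: 2.15
position: [0.4531, -0.016, 0.2503]
tool_rot: [-3.141, 0.0, 0.927]
force: [-0.1, 0.0, -0.0]
grip_width: 0.0854
finger_force: 0.0
[266 189  30  31 850] [ 0.4551 -0.0142  0.1165] (array([454.6, -15.2]), array([23.3, 21.9]), 52.2)
[353 219 172 111 970] [ 0.5164 -0.1115  0.117 ] (array([ 517.2, -121.8]), array([159.5,  42.6]), 0.3)
[ 0.279  0.275 -0.448  2.014  0.152  0.884 -0.895] [ 0.4531 -0.016   0.2503] [-3.1415e+00  1.0000e-04  9.2700e-01]
```

View pics/w1.png

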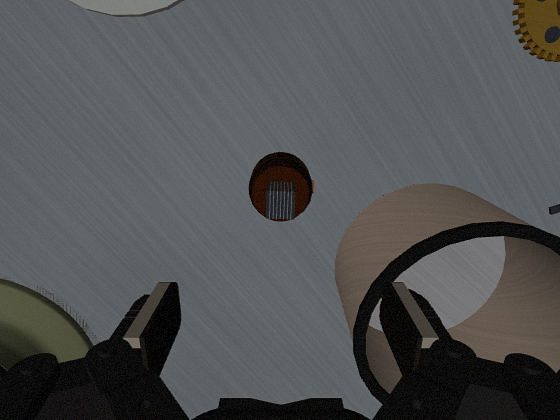

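The core shows at (281,204), square to and centred between the fingers, and the pot is well clear of them. I'll descend and grasp.

```bash
python3 -m crank '0.0854 .0015 0.0005 .02 0 0 0;0.0854 0 0 .03 0 0 0;0.0854 0 0 .03 0 0 0;0.0854 0 0 .026 0 0 0;0.0854 0 0 .018 0 0 0;0.0854 0 0 .010 0 0 0;0.0854 0 0 0.004 0 0 0;0.06 0 0 0 0 0 0'
python3 -m crank '0.04 0 0 0 0 0 0;0.035 0 0 0 0 0 0;0.03 0 0 0 0 0 0;0.027 0 0 0 0 0 0;0.025 0 0 0 0 0 0;0.023 0 0 0 0 0 0;0.015 0 0 0 0 0 0;0.01 0 0 0 0 0 0' 60
python3 -m crank '0.01 0 0 0 0 0 0;0.01 0 0 0 0 0 0;0.01 0 0 -.002 0 0 0;0.01 0 0 -.003 0 0 0;0.01 0 0 -.005 0 0 0;0.01 0 0 -.005 0 0 0;0.01 0 0 -.005 0 0 0;0.01 0 0 0 0 0 0'
python3 - <<'E'
from h import *
s=telemetry.observe();print(s['position'].round(4),s['force'].round(2),s['moment'].round(3))
f=cam('side');W=cloud(f)
b=f['pixels'];cv2.imwrite('pics/s2.png',cv2.resize(b[100:300,260:520],(780,600),interpolation=2)[:,:,::-1])
E
```

```text
clock: 2.87
position: [0.4544, -0.0149, 0.1121]
tool_rot: [-3.141, 0.0, 0.931]
force: [0.3, 0.4, 0.7]
grip_width: 0.0753
finger_force: 0.0
clock: 3.53
position: [0.4546, -0.015, 0.1127]
tool_rot: [3.141, -0.0, 0.931]
force: [-2.5, 1.3, 10.0]
grip_width: 0.0209
finger_force: 58.5
clock: 4.2
position: [0.4549, -0.0151, 0.1333]
tool_rot: [3.141, -0.001, 0.931]
force: [0.9, 0.4, -6.6]
grip_width: 0.021
finger_force: 59.1
[ 0.4549 -0.0151  0.1333] [ 0.87  0.38 -6.55] [ 0.023 -0.059  0.008]
```

View pics/s2.png

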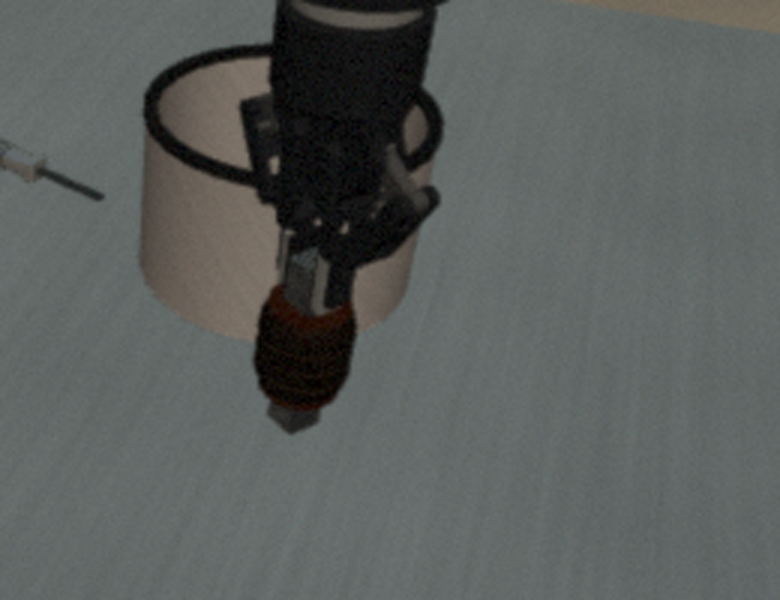

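The coil is held upright, with about 6.6 N on the wrist. I'll lift it clear of the rim and move over the free side of the pot.

```bash
python3 -m crank '0.01 0 0 -.008 0 0 0;0.01 0 0 -.016 0 0 0;0.01 0 0 -.022 0 0 0;0.01 0 0 -.025 0 0 0;0.01 0 0 -.025 0 0 0;0.01 0 0 -.022 0 0 0;0.01 0 0 -.016 0 0 0;0.01 0 0 -.008 0 0 0'
python3 -m crank '0.01 -.005 .0115 0 0 0 0;0.01 -.010 .0235 0 0 0 0;0.01 -.0125 .029 0 0 0 0;0.01 -.0125 .029 0 0 0 0;0.01 -.0125 .029 0 0 0 0;0.01 -.0125 .029 0 0 0 0;0.01 -.009 .0215 0 0 0 0;0.01 -.005 .0115 0 0 0 0'
python3 -m crank '0.01 0 0 0 0 0 0;0.01 0 0 0 0 0 0;0.01 0 0 0 0 0 0;0.01 0 0 0 0 0 0;0.01 0 0 0 0 0 0;0.01 0 0 0 0 0 0;0.01 0 0 0 0 0 0;0.01 0 0 0 0 0 0'
python3 - <<'E'
from h import *
f=cam('wrist');W=cloud(f);save(f,'w3.png');D=f['depth']
P=W[(D>0)&(W[...,2]>.124)&(W[...,2]<.136)]
h=circ(P);print('pot',h.round(4),len(P),sq(P)); r=np.hypot(*(P[:,:2]-h[:2]).T);print(np.percentile(r,[1,10,50,90,99]).round(4))
Q=W[(D>0)&(W[...,2]>.114)&(W[...,2]<.128)];Q=Q[np.hypot(*(Q[:,:2]-[.516,-.2007]).T)<.075];print('twin',len(Q),Q.mean(0).round(4) if len(Q) else '',sq(Q) if len(Q) else '')
g=cam('scene');W=cloud(g);P=W[105:210,125:250];d=g['depth'][105:210,125:250]
P=P[(d>0)&(P[...,2]>.06)&(P[...,2]<.24)];P=P[np.hypot(*(P[:,:2]-[.556,-.189]).T)<.05]
for z in np.arange(.15,.24,.01):
  q=P[(P[:,2]>z)&(P[:,2]<z+.01)]
  if len(q)>5: print(z.round(2),len(q),q.mean(0).round(4))
print(f['s']['position'].round(4),f['s']['force'])
E
```

```text
clock: 4.92
position: [0.4548, -0.0149, 0.2765]
tool_rot: [3.14, -0.001, 0.931]
force: [-0.8, -0.2, -6.6]
grip_width: 0.021
finger_force: 59.7
clock: 5.58
position: [0.5553, -0.1916, 0.2727]
tool_rot: [-3.14, 0.001, 0.929]
force: [-0.3, 0.7, -7.9]
grip_width: 0.021
finger_force: 59.9
clock: 6.25
position: [0.555, -0.188, 0.2744]
tool_rot: [3.141, -0.0, 0.932]
force: [-0.6, -0.5, -6.5]
grip_width: 0.021
finger_force: 60.0
pot [ 0.5181 -0.2021  0.0959] 7422 (array([ 517.3, -199.3]), array([196.5, 203.5]), 85.6)
[0.091  0.0919 0.0959 0.1    0.1013]
twin 371 [ 0.4719 -0.2098  0.1202] (array([ 472.6, -211.2]), array([23. , 15.7]), 27.1)
0.16 38 [ 0.5609 -0.1843  0.1659]
0.17 24 [ 0.5622 -0.1831  0.1732]
0.19 47 [ 0.5716 -0.18    0.1941]
0.2 81 [ 0.5737 -0.1796  0.2061]
0.21 108 [ 0.5734 -0.1787  0.2148]
0.22 130 [ 0.5736 -0.1816  0.2249]
0.23 127 [ 0.5731 -0.1802  0.2353]
[ 0.555  -0.188   0.2744] [-0.63281314 -0.45243419 -6.51008732]
```

View pics/w3.png

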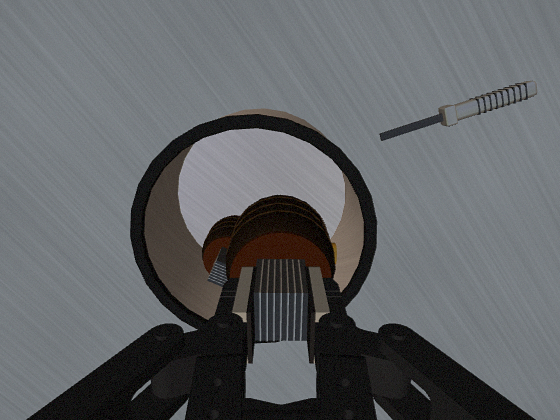

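The held coil hangs at about (280,250) in front of the twin (215,260). The pot rim is clear all round, and the offset from the pot centre is about 40 mm. I'll lower the coil.

```bash
python3 -m crank '0.01 0 0 .008 0 0 0;0.01 0 0 .017 0 0 0;0.01 0 0 .023 0 0 0;0.01 0 0 .026 0 0 0;0.01 0 0 .026 0 0 0;0.01 0 0 .021 0 0 0;0.01 0 0 .013 0 0 0;0.01 0 0 .007 0 0 0'
python3 -m crank '0.01 0 0 0 0 0 0;0.01 0 0 0.002 0 0 0;0.01 0 0 .002 0 0 0;0.01 0 0 .001 0 0 0;0.01 0 0 .001 0 0 0;0.01 0 0 .001 0 0 0;0.01 0 0 .001 0 0 0;0.01 0 0 .001 0 0 0'
```

```text
clock: 7.02
position: [0.5541, -0.1879, 0.1309]
tool_rot: [-3.139, 0.001, 0.932]
force: [-0.4, -0.8, -7.1]
grip_width: 0.021
finger_force: 60.0
clock: 7.68
position: [0.5551, -0.1882, 0.1244]
tool_rot: [3.141, -0.0, 0.931]
force: [-0.1, 0.2, -7.0]
grip_width: 0.0209
finger_force: 60.1
```

```bash
python3 -m crank '0.01 0 0 .001 0 0 0;0.01 0 0 0.001 0 0 0;0.01 0 0 .001 0 0 0;0.01 0 0 .001 0 0 0;0.01 0 0 .001 0 0 0;0.01 0 0 0 0 0 0;0.01 0 0 0 0 0 0;0.01 0 0 0 0 0 0'
python3 -m crank '0.01 0 0 .0005 0 0 0;0.01 0 0 0.0005 0 0 0;0.01 0 0 .0005 0 0 0;0.01 0 0 .0005 0 0 0;0.01 0 0 0 0 0 0;0.01 0 0 0 0 0 0;0.01 0 0 0 0 0 0;0.01 0 0 0 0 0 0'
```

```text
clock: 8.35
position: [0.555, -0.1882, 0.1193]
tool_rot: [-3.142, -0.0, 0.931]
force: [-0.1, 0.0, -6.4]
grip_width: 0.0209
finger_force: 60.1
clock: 9.02
position: [0.555, -0.1882, 0.1173]
tool_rot: [-3.142, -0.0, 0.931]
force: [-0.4, 0.2, -6.7]
grip_width: 0.0208
finger_force: 60.1
```

```bash
python3 -m crank '0.01 0 0 .0004 0 0 0;0.01 0 0 0.0004 0 0 0;0.01 0 0 .0002 0 0 0;0.01 0 0 0 0 0 0;0.01 0 0 0 0 0 0;0.01 0 0 0 0 0 0;0.01 0 0 0 0 0 0;0.01 0 0 0 0 0 0'
```

```text
clock: 9.68
position: [0.5552, -0.1882, 0.1168]
tool_rot: [3.141, -0.0, 0.931]
force: [-1.8, 1.3, 5.6]
grip_width: 0.0209
finger_force: 61.7
```

The coil touched the floor at the expected height. I'll release gently with a limited opening and then retreat.

```bash
python3 -m crank '0.01 0 0 0 0 0 0;0.01 0 0 0 0 0 0;0.022 0 0 0 0 0 0;0.024 0 0 0 0 0 0;0.028 0 0 0 0 0 0;0.034 0 0 0 0 0 0;0.038 0 0 0 0 0 0;0.042 0 0 0 0 0 0' 20
python3 -m crank '0.042 0 0 0 0 0 0;0.042 0 0 -.002 0 0 0;0.042 0 0 -.005 0 0 0;0.042 0 0 -.01 0 0 0;0.042 0 0 -.02 0 0 0;0.042 0 0 -.03 0 0 0;0.042 0 0 -.035 0 0 0;0.042 0 0 -.035 0 0 0'
python3 - <<'E'
from h import *
for n in ('wrist','scene'):
  f=cam(n);W=cloud(f);D=f['depth']
  if n=='wrist': save(f,'w4.png')
  m=(D>0)&(W[...,2]>.114)&(W[...,2]<.127)&(np.hypot(W[...,0]-.517,W[...,1]+.201)<.082)
  k,l,st,c=cv2.connectedComponentsWithStats(m.astype(np.uint8))
  for i in range(1,k):
    if st[i,4]>60: P=W[l==i];print(n,st[i],P.mean(0).round(4),P[:,2].std().round(4),sq(P))
s=f['s'];print(s['position'].round(4),s['force'].round(1))
E
```

```text
clock: 10.35
position: [0.555, -0.1882, 0.1163]
tool_rot: [-3.142, -0.0, 0.931]
force: [-0.3, -0.4, -0.5]
grip_width: 0.0418
finger_force: 0.0
clock: 11.02
position: [0.5546, -0.188, 0.2556]
tool_rot: [-3.141, -0.0, 0.932]
force: [1.0, -0.8, -0.2]
grip_width: 0.0419
finger_force: 0.0
wrist [267 190  29  31 856] [ 0.5563 -0.1876  0.1203] 0.0012 (array([ 555.8, -188.4]), array([22.6, 21.6]), 53.1)
scene [180 111  13  14 129] [ 0.4746 -0.2138  0.1221] 0.0027 (array([ 472.6, -214.8]), array([24.7, 22.2]), 27.6)
scene [181 144  17  15 153] [ 0.5559 -0.1884  0.122 ] 0.0028 (array([ 554.9, -190.1]), array([25.3, 23.9]), 51.8)
[ 0.5571 -0.1884  0.2626] [ 1.3 -0.3  8.2]
```

View pics/w4.png

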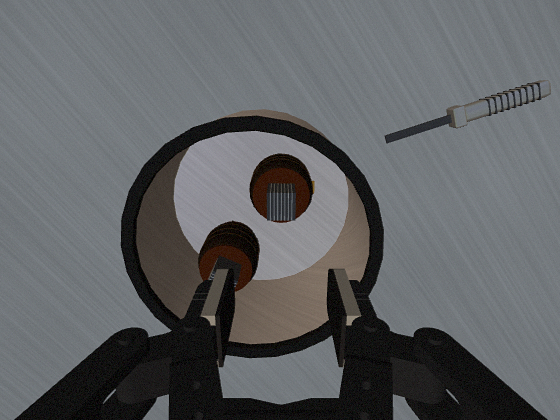

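Both coils stand upright in the pot: the new one at (281,190), the twin at (229,255), with a clear gap and the twin unmoved. I'll go on to the lid.

```bash
python3 -m crank '0.06 .012 -.0116 0 0 0 0;0.0854 .024 -.0232 0 0 0 0;0.0854 .024 -.0232 0 0 0 0;0.0854 .024 -.0232 0 0 0 0;0.0854 .024 -.0232 0 0 0 0;0.0854 .024 -.0232 0 0 0 0;0.0854 .024 -.0232 0 0 0 0;0.0854 .024 -.0232 0 0 0 0'
python3 -m crank '0.0854 .024 -.0232 0 0 0 0;0.0854 .024 -.0232 0 0 0 0;0.0854 .024 -.0232 0 0 0 0;0.0854 .024 -.0232 0 0 0 0;0.0854 .024 -.0232 0 0 0 0;0.0854 .024 -.0232 0 0 0 0;0.0854 .012 -.0116 0 0 0 0;0.0854 .012 -.0116 0 0 0 0'
python3 -m crank '0.0854 0 0 0 0 0 -6.1;0.0854 0 0 0 0 0 -6.1;0.0854 0 0 0 0 0 -6.1;0.0854 0 0 0 0 0 -6.1;0.0854 0 0 0 0 0 -6.1;0.0854 0 0 0 0 0 -6.1;0.0854 0 0 0 0 0 0;0.0854 0 0 0 0 0 0'
python3 - <<'E'
from h import *
f=cam('wrist');W=cloud(f);D=f['depth'];save(f,'w5.png')
s=f['s'];print(s['qpos'].round(3),s['position'].round(4),s['tool_rot'].round(4))
m=(D>0)&(W[...,2]>.035)&(W[...,2]<.056)&(np.hypot(W[...,0]-.497,W[...,1]-.275)<.12)
k,l,st,c=cv2.connectedComponentsWithStats(m.astype(np.uint8))
for i in range(1,k):
    if st[i,4]>60: P=W[l==i];print(st[i],P.mean(0).round(4),sq(P))
m=(D>0)&(W[...,2]>.0465)&(W[...,2]<.056)&(np.hypot(W[...,0]-.497,W[...,1]-.275)<.05);P=W[m];print('handle',P.mean(0).round(4),sq(P))
print(ray(f,280,210,.05))
E
```

```text
clock: 11.78
position: [0.5223, 0.0616, 0.2542]
tool_rot: [3.141, -0.0, 0.931]
force: [0.6, -0.5, -0.3]
grip_width: 0.085
finger_force: 0.0
clock: 12.45
position: [0.492, 0.2937, 0.254]
tool_rot: [-3.142, -0.001, 0.933]
force: [0.3, -0.9, 0.2]
grip_width: 0.0854
finger_force: 0.0
clock: 13.12
position: [0.4928, 0.2916, 0.2537]
tool_rot: [3.141, -0.0, 1.567]
force: [0.2, -0.2, 0.1]
grip_width: 0.0854
finger_force: 0.0
[-0.189  0.496 -0.631  1.715  0.331  1.039 -0.937] [0.4928 0.2916 0.2537] [ 3.1414e+00 -1.0000e-04  1.5666e+00]
[ 248   99   47   48 1774] [0.4855 0.3468 0.041 ] (array([485.4, 346.2]), array([42.5, 42.7]), 88.3)
[ 269  166   28   59 1180] [0.4961 0.2799 0.0496] (array([496.2, 277.3]), array([20.1, 56.7]), 8.9)
[273 248  62  18 710] [0.518  0.2107 0.0411] (array([517.4, 210.5]), array([64.6, 14.3]), 9.9)
handle [0.4962 0.2787 0.05  ] (array([496.3, 277.2]), array([19.9, 56.1]), 8.8)
[0.49330314 0.26492307 0.05      ]
```

View pics/w5.png

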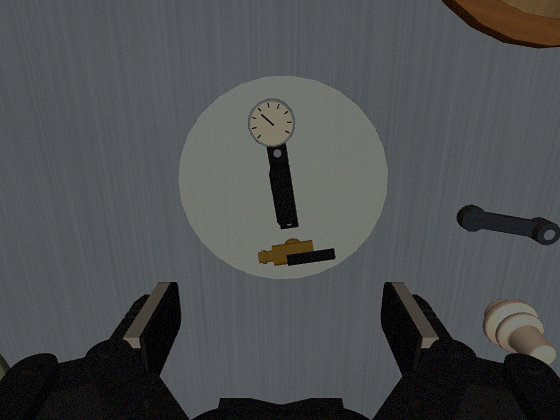

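Handle centre is (0.4963,0.2773), lid axis 98.9°, and the gauge position agrees with the 70 mm offset. In the picture the handle runs (277,150)–(288,228). I'll align and descend.

```bash
python3 -m crank '0.0854 -.0143 .0035 0 0 0 0;0.0854 0 0 .01 0 0 -4.6;0.0854 0 0 .02 0 0 -4.5;0.0854 0 0 .028 0 0 0;0.0854 0 0 .03 0 0 0;0.0854 0 0 .03 0 0 0;0.0854 0 0 .03 0 0 0;0.0854 0 0 .025 0 0 0'
python3 -m crank '0.0854 0 0 .02 0 0 0;0.0854 0 0 .013 0 0 0;0.0854 0 0 .008 0 0 0;0.0854 0 0 .0035 0 0 0;0.0854 0 0 0 0 0 0;0.07 0 0 0 0 0 0;0.055 0 0 0 0 0 0;0.045 0 0 0 0 0 0'
python3 -m crank '0.035 0 0 0 0 0 0;0.03 0 0 0 0 0 0;0.026 0 0 0 0 0 0;0.024 0 0 0 0 0 0;0.022 0 0 0 0 0 0;0.02 0 0 0 0 0 0;0.01 0 0 0 0 0 0;0.008 0 0 0 0 0 0' 80
```

```text
clock: 13.83
position: [0.4958, 0.2771, 0.0786]
tool_rot: [-3.141, 0.001, 1.726]
force: [1.2, -0.1, 0.2]
grip_width: 0.0855
finger_force: 0.0
clock: 14.5
position: [0.4966, 0.2776, 0.0367]
tool_rot: [3.14, -0.0, 1.729]
force: [0.4, -0.9, -0.7]
grip_width: 0.0516
finger_force: 0.0
clock: 15.17
position: [0.4958, 0.2774, 0.0359]
tool_rot: [-3.141, 0.0, 1.729]
force: [-4.7, -1.1, 6.5]
grip_width: 0.0191
finger_force: 78.7
```

```bash
python3 -m crank '0.008 0 0 -.005 0 0 0;0.008 0 0 -.012 0 0 0;0.008 0 0 -.025 0 0 0;0.008 0 0 -.035 0 0 0;0.008 0 0 -.04 0 0 0;0.008 0 0 -.035 0 0 0;0.008 0 0 -.025 0 0 0;0.008 0 0 -.013 0 0 0'
python3 -m crank '0.008 -.0159 -.0018 0 0 0 0;0.008 -.0317 -.0036 0 0 0 0;0.008 -.0317 -.0036 0 0 0 0;0.008 -.0317 -.0036 0 0 0 0;0.008 -.0317 -.0036 0 0 0 0;0.008 -.0317 -.0036 0 0 0 0;0.008 -.0317 -.0036 0 0 0 0;0.008 -.0317 -.0036 0 0 0 0'
python3 -m crank '0.008 -.0317 -.0036 0 0 0 0;0.008 -.0317 -.0036 0 0 0 0;0.008 -.0317 -.0036 0 0 0 0;0.008 -.0317 -.0036 0 0 0 0;0.008 -.0317 -.0036 0 0 0 0;0.008 -.0317 -.0036 0 0 0 0;0.008 -.0317 -.0036 0 0 0 0;0.008 -.0159 -.0018 0 0 0 0'
python3 -m crank '0.008 0 0 0 0 0 0;0.008 0 0 0 0 0 0;0.008 0 0 0 0 0 0;0.008 0 0 0 0 0 0;0.008 0 0 0 0 0 0;0.008 0 0 0 0 0 0;0.008 0 0 0 0 0 0;0.008 0 0 0 0 0 0'
python3 - <<'E'
from h import *
print(telemetry.observe()['qpos'].round(2))
f=cam('side');save(f,'s6.png');W=cloud(f);D=f['depth']
m=(D>0)&(W[...,2]>.17)&(W[...,2]<.215)&(np.hypot(W[...,0]-.517,W[...,1]+.2)<.125);P=W[m];print(len(P),np.percentile(P[:,2],[5,25,50,75,95]).round(4))
A=np.c_[P[:,:2]-[.517,-.2],np.ones(len(P))];k=np.abs(P[:,2]-np.median(P[:,2]))<.012;print(np.linalg.lstsq(A[k],P[k,2],rcond=None)[0].round(4))
E
```

```text
clock: 15.83
position: [0.4967, 0.2779, 0.2297]
tool_rot: [3.138, -0.001, 1.729]
force: [1.7, 0.5, -7.8]
grip_width: 0.0193
finger_force: 79.6
clock: 16.5
position: [0.5063, 0.0367, 0.2254]
tool_rot: [-3.14, 0.0, 1.729]
force: [0.9, 0.0, -7.6]
grip_width: 0.0194
finger_force: 79.5
clock: 17.17
position: [0.5167, -0.2049, 0.2251]
tool_rot: [-3.14, 0.001, 1.726]
force: [-1.4, -0.6, -7.0]
grip_width: 0.0192
finger_force: 79.5
clock: 17.83
position: [0.5179, -0.2004, 0.2258]
tool_rot: [3.142, 0.0, 1.73]
force: [-0.3, 1.1, -8.8]
grip_width: 0.0192
finger_force: 79.5
[ 0.69  0.49 -0.59  1.79  0.33  0.96  0.12]
4041 [0.1935 0.1992 0.1997 0.2001 0.2008]
[ 0.001  -0.0131  0.1995]
```

View pics/s6.png

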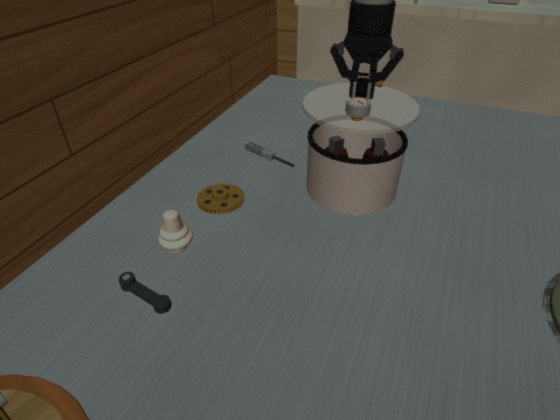

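The lid hangs level over the pot, with its disc around (360,105) and both coils visible at (337,145) and (377,148). I'll lower it.

```bash
python3 -m crank '0.008 0 0 .005 0 0 0;0.008 0 0 .008 0 0 0;0.008 0 0 .010 0 0 0;0.008 0 0 .010 0 0 0;0.008 0 0 .008 0 0 0;0.008 0 0 .006 0 0 0;0.008 0 0 .003 0 0 0;0.008 0 0 .002 0 0 0'
python3 -m crank '0.008 0 0 .001 0 0 0;0.008 0 0 .001 0 0 0;0.008 0 0 .001 0 0 0;0.008 0 0 .001 0 0 0;0.008 0 0 .0005 0 0 0;0.008 0 0 .0005 0 0 0;0.008 0 0 0 0 0 0;0.008 0 0 0 0 0 0'
```

```text
clock: 18.55
position: [0.5178, -0.2006, 0.1732]
tool_rot: [-3.141, -0.0, 1.729]
force: [0.1, 0.5, -7.9]
grip_width: 0.0189
finger_force: 79.4
clock: 19.22
position: [0.5178, -0.2007, 0.1688]
tool_rot: [3.142, -0.0, 1.729]
force: [-0.2, -0.0, -7.2]
grip_width: 0.0191
finger_force: 79.4
```

```bash
python3 -m crank '0.008 0 0 .0005 0 0 0;0.008 0 0 .0005 0 0 0;0.008 0 0 .0005 0 0 0;0.008 0 0 .0005 0 0 0;0.008 0 0 .0003 0 0 0;0.008 0 0 0 0 0 0;0.008 0 0 0 0 0 0;0.008 0 0 0 0 0 0'
```

```text
clock: 19.88
position: [0.5178, -0.2007, 0.1665]
tool_rot: [-3.142, -0.0, 1.729]
force: [-0.4, -0.0, -7.8]
grip_width: 0.0191
finger_force: 79.4
```

```bash
python3 -m crank '0.008 0 0 .0004 0 0 0;0.008 0 0 .0003 0 0 0;0.008 0 0 0 0 0 0;0.008 0 0 0 0 0 0;0.008 0 0 0 0 0 0;0.008 0 0 0 0 0 0;0.008 0 0 0 0 0 0;0.008 0 0 0 0 0 0'
```

```text
clock: 20.55
position: [0.5178, -0.2007, 0.1659]
tool_rot: [3.142, 0.0, 1.729]
force: [-3.1, 1.6, 0.3]
grip_width: 0.0193
finger_force: 80.4
```

The lid is seated and its weight is taken up. I'll release, rise and check.

```bash
python3 -m crank '0.008 0 0 .0002 0 0 0;0.015 0 0 0 0 0 0;0.021 0 0 0 0 0 0;0.024 0 0 0 0 0 0;0.03 0 0 0 0 0 0;0.04 0 0 0 0 0 0;0.05 0 0 0 0 0 0;0.06 0 0 0 0 0 0' 20
python3 -m crank '0.06 0 0 -.002 0 0 0;0.06 0 0 -.005 0 0 0;0.06 0 0 -.015 0 0 0;0.06 0 0 -.03 0 0 0;0.06 0 0 -.04 0 0 0;0.06 0 0 -.04 0 0 0;0.06 0 0 -.03 0 0 0;0.06 0 0 -.01 0 0 0'
python3 -m crank '0.06 .02 0 0 0 0 0;0.06 .035 0 0 0 0 0;0.06 .035 0 0 0 0 0;0.06 .035 0 0 0 0 0;0.06 .035 0 0 0 0 0;0.06 .035 0 0 0 0 0;0.06 .035 0 0 0 0 0;0.06 .02 0 0 0 0 0'
python3 - <<'E'
from h import *
F=[cam('scene'),cam('side')]
for f in F:
  W=cloud(f);D=f['depth']
  m=(D>0)&(W[...,2]>.133)&(W[...,2]<.147)&(np.hypot(W[...,0]-.518,W[...,1]+.2)<.13);P=W[m]
  A=np.c_[P[:,:2]-[.517,-.2],np.ones(len(P))];print('lid',len(P),cv2.minEnclosingCircle((P[:,:2]*1000).astype(np.float32)),np.linalg.lstsq(A,P[:,2],rcond=None)[0].round(4))
  m=(D>0)&(W[...,2]>.176)&(W[...,2]<.187)&(np.hypot(W[...,0]-.518,W[...,1]+.2)<.05);P=W[m]
  if len(P): print('handle',P.mean(0).round(4),sq(P))
a=cv2.resize(F[0]['pixels'][75:225,105:270],(440,400),interpolation=2);b=cv2.resize(F[1]['pixels'][95:230,285:430],(360,400),interpolation=2)
cv2.imwrite('pics/end.png',np.hstack([a,b])[:,:,::-1])
E
```

```text
clock: 21.22
position: [0.5179, -0.2007, 0.1656]
tool_rot: [3.141, -0.0, 1.729]
force: [0.7, -0.1, -0.1]
grip_width: 0.0597
finger_force: 0.0
clock: 21.88
position: [0.519, -0.2006, 0.3427]
tool_rot: [3.136, 0.003, 1.729]
force: [-0.1, -0.9, 0.4]
grip_width: 0.0598
finger_force: 0.0
clock: 22.55
position: [0.4774, 0.0498, 0.3381]
tool_rot: [3.141, -0.0, 1.732]
force: [0.5, 0.3, 0.1]
grip_width: 0.0603
finger_force: 0.0
lid 6949 ((517.2755126953125, -201.41094970703125), 114.49020385742188) [-0.0023 -0.0016  0.1414]
handle [ 0.5199 -0.2004  0.1822] (array([ 518.3, -201.3]), array([22.2, 56.1]), 6.8)
lid 4037 ((516.37939453125, -199.88230895996094), 113.31819152832031) [-0.0005 -0.0065  0.1397]
handle [ 0.5157 -0.1941  0.1808] (array([ 516.8, -198.9]), array([19.9, 56.5]), 9.0)
```

View pics/end.png

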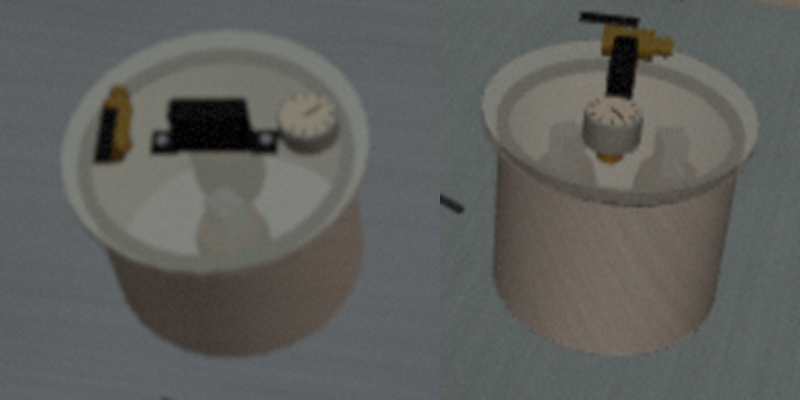

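The lid sits level and centred to within about 2 mm. The gasket shows as an even ring under it all round, and both coils stand upright beneath. I'm handing the job in.

```bash
python3 -c "
from workcell import bot
print(bot.job_done())"
```

```text
the job is handed in; nothing more can be done
None
```

The job is handed in: the coil stands upright in the pot beside the twin, clear of it, and the lid is seated level on the gasket, centred to within about 2 mm and covering it all round.

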